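Hitch the parts cart to the robot cell

TASK

Hitch the parts cart to the cell: swing the hitch link over, press its hook gently down onto the pin of the cart's bracket until the hook is fully home and its sprung latch has flipped shut underneath the pin, then tug it upwards to prove that the latch holds. Set the hook back down on the pin and let go, leaving everything else where it is.

Things in the scene. Friction and masses are not known exactly. Their poses are not given: they have to be found in the camera images.
- hitch_base: steel foot of the hitch link, bolted to the cell table: plate 100 x 90 x 12 mm. Origin under its centre at table level, z up, x towards the cart.
- pivot (a point): pivot of the hitch link, 85 mm straight above the foot's origin. Here the link turns freely left and right (69 deg either way) and up and down: its weight rests it on a stop when it droops 7 deg below level; it can be raised to 39 deg above level. It cannot roll about its length. Its tube telescopes with 3 N of friction and stays at the length it is given. Axes as the foot's.
- hook_seat (a point): in the hook head at the link's free end: where the pin's axis lies when the hook is fully home. x points along the link away from the pivot, y to the link's left, z out of the hook's back. It lies 180 mm (closed up, as at the start) to 258 mm from the pivot, straight along x. The head is a dark steel plate 12 mm thick in y (20 mm behind x = -22 mm), from x = -36 to 22 and z = -42 to 22 mm.
- hook_mouth (a point): middle of the lower edge of the hook's mouth, open downwards: 4.5 mm behind and 42 mm below the hook seat, same axes. The mouth is 35 mm wide in x here and narrows to 21 mm (from 13 mm behind to 8 mm ahead of the seat) 9 mm further up.
- handle (a point): middle of the link's T-grip: a black bar 16 mm thick and 84 mm long along the link's y, on a 12 mm stem, 62 mm above the hook seat along its z, same axes. The head's top is 40 mm below the bar. Gripped across, the bar can roll between the fingers as the link tilts. The link's weight at the grip is 4 to 7 N.
- latch (a joint): red sprung latch across the hook's mouth, hinged at its pivot side, with red tails beside the hook. 0 = shut; it swings inwards up to 1.4 rad. The pin coming in pushes it open (5 to 10 N on the hook) and it flips shut by itself under the pin only when the pin is within about 3 mm of the seat. It cannot swing outwards: from home the hook can be pulled up about 19 mm until the shut latch meets the pin and holds.
- latch_plate: the latch's plate, 22.5 x 10 x 4 mm, which spans the mouth; origin on the latch's hinge, 15 mm behind and 27.5 mm below the hook seat; x along the plate to its free end.
- cart: parts cart parked at the table's far side, brakes on, grey deck 20 mm below the table top. Origin at table level under the middle of the hitch pin; x away from the cell, y along the pin, z up. Yellow hitch bracket: two upright cheeks 48 mm apart inside, each 10 mm thick, 44 mm deep in x, tops 118 mm above the origin. The bracket must not be loaded with more than 50 N.
- slot_mid (a point): on the cart, 95 mm above its origin, midway between the cheeks at the middle height of their upright slots. The bare steel hitch pin, 14 mm thick, runs along y between the cheeks and is clamped in these slots: its axis is straight above or below this point by up to 9 mm, which is not measured. Axes as the cart's.
- block_a: grey moulded hollow block, 80 x 42 x 40 mm, on the black vision plate; bystander. Origin under its centre.
- block_b: same block, on the table; bystander. Origin under its centre.
- pendant: black teach pendant with red stop button, 190 x 250 x 66 mm, lying on the table; bystander. Origin under its centre.
- wrench: steel wrench, 140 mm long, lying on the table beside the hitch base; bystander. Origin under its centre.
- spare_pin: loose steel pin, 14 mm thick and 87 mm long, lying on the table; bystander. Origin under its centre.
- parts_bin: blue bin of turned parts, 120 x 190 x 75 mm, on the cart; bystander. Origin under its centre.
- workpiece: aluminium block 90 x 60 x 32 mm on the cart; bystander. Origin under its centre.
- flange: steel flange, 90 mm across and 34 mm high, on the cart; bystander. Origin under its centre.

How it is judged:
On the way, in this order (a step that is already met when the one before it is completed fails the run):
1. the hook is pushed fully home on the pin and its latch is shut beneath the pin (value of joint latch below 0.12 rad and x of hook_seat in the frame of cart between -0.008 and 0.008 m and y of hook_seat in the frame of cart between -0.024 and 0.024 m and z of hook_seat in the frame of cart between 0.083 and 0.108 m), for 0.2 s.
2. the hook is tugged upwards and held back by the shut latch (value of joint latch below 0.12 rad and contact force between latch_plate and cart above 5 N and x of hook_seat in the frame of cart between -0.008 and 0.008 m and y of hook_seat in the frame of cart between -0.024 and 0.024 m and z of hook_seat in the frame of cart between 0.09 and 0.13 m), for 0.15 s.
At the end, for the whole second after the job is handed in: The latch is shut (under 0.12 rad) beneath the pin, the hook seat is back down on the pin (within 8 mm of the pin's line fore and aft, 24 mm sideways of the bracket's middle, and 83 to 108 mm above the cart's origin), the hook rests on the pin (over 0.5 N) and is still (all of step 1 and contact force between hitch_base and cart above 0.5 N and linear speed of latch_plate below 0.01 m/s); the robot touches nothing.
It fails at once if the link presses or pulls on the cart's bracket with more than 50 N (contact force between hitch_base and cart above 50 N).
It fails at once if a bystander is moved more than 30 mm (distance of any of block_a, block_b, pendant, wrench, spare_pin, parts_bin, workpiece, flange from where it was at the start of the episode above 0.03 m).
It also fails if it takes over 64 s, if anything falls off the work surface, if the arm or the gripper's body presses on something with over 40 N, if the wrist force passes 120 N, or if a joint passes its speed limit or range.

ROBOT

A 6-joint arm with a two-finger parallel gripper is mounted at the origin on the work surface. World frame = base frame: x ahead of the robot, y to its left, z up, the work surface at z = 0. Lengths are in m, angles in rad, forces in N, time in s.
With the tool pointing down it reaches from about 0.325 to 0.775 m from the base axis. Payload 5.5 kg.
Tool frame: the origin (TCP) lies on the centre line of the jaws, within the pads' length; the fingertips stand tip_extent ahead of it and the grasp point (between the pads) lies 6 mm ahead of it (tip_extent is the distance from the TCP to the fingertips, in m); z points along the fingers, y is the direction in which the jaws open and shut (so a half turn about z gives the same grasp; the last joint's range is limited). The gripper opens to 85 mm and grips with 20 to 120 N. Pads are 22 mm wide; open, the fingers measure 114 mm over their backs; the gripper's body (76 mm by 85 mm) begins 54 mm behind the grasp point. The pads swing forward as they close: fully open they stand 13 mm farther back than shut.
Start: joints at [1.289, 0.091, 1.231, -0, 1.82, -0.057], TCP at [0.134, 0.585, 0.256] pointing down, gripper open.
Joint ranges: [-2.87, 2.87], [-0.86, 2.18], [0.17, 2.46], [-1.51, 4.65], [0.06, 2.69], [-2.65, 2.65]. Speed limits (rad/s): [2.57, 2.57, 3.01, 3.14, 3.14, 3.14].

INTERFACE

Orientations are given as a unit quaternion [w, x, y, z].
In Python, from rig import read_state, grab_frame, camera_model, finish_job, tip_extent gives the robot as it stands. The module is installed in compiled form; this text tells all that it offers.
- The arm moves only by the shell command python3 -m handwheel 'ROWS' [FORCE]. ROWS is JSON, a list of rows, each a list of 5 numbers: the shift along the tool's x, y, z in cm, then the turn about the tool's z in degrees, then the closure in counts, from 0 (fully open) to 255 (shut). A call has 1 to 5 rows; each row shifts and turns the commanded pose from where the row before left it, along the tool's axes as they then stand; what a row does not reach is not made up. A row lasts 1/10 s, in which the tool goes at most 50 mm and 8.59 degrees, less where a joint would pass 70% of its speed; a pose out of reach is approached as far as the arm can. A call is refused whole if a number of a shift passes 5 or a number of a turn 8.59, either way. A call with a gripper value outside its range is refused whole. The fingers move at their own pace and stop on an object; FORCE is the grip in N (left out, the last holds). Time passes only in rows, so rows that do not move let the fingers close. It gives the time, the measured TCP pose, the force and the opening at its end, in the units of the state.
- read_state(): the state, without advancing time (a new reading comes with each control period).
- grab_frame(name): name is "scene" or "top" or "wrist"; returns the picture (384x512x3 uint8, red, green, blue); there is no depth.
- camera_model(name): a dict with "fx", "fy", "cx", "cy" (pixels), "k1" (the pictures are not rectified: a ray, as slopes to the right and down, at radius r is drawn at 1 + k1 r^2 times it, then the intrinsics apply), "pose" (4x4, takes a point from camera to world coordinates); the wrist camera has in their place "mount" (4x4, takes a point from camera to tool coordinates, whose origin is the TCP and whose axes are the flange's). Camera axes: x right, y up, looking along -z (the intrinsics and any distortion apply to the point x, -y, -z); pixel columns grow to the right and rows downward; lengths in m; the calibration is good to about 2 mm. A picture is of the moment at which its call begins: read the wrist's pose just before it. camera_model takes no time and is no camera call.
- finish_job(): hands the job in, once; it reports no verdict.
The state is a dict: "clock": time; "joint_positions": joint angles; "joint_velocities": joint speeds; "tau": joint torques, N m; "eef_pos": TCP position; "ee_rot": TCP orientation; "wrist_force": force on the tool from outside, world axes, zero at the start; "wrist_torque": the same for the moment, N m; "grip_width": finger opening in m.
Only numpy, scipy, OpenCV 4.12 (cv2) and the standard library are available. Lean on these libraries where they do the work, as an engineer would, in place of code of your own. Each camera call takes 0.05 s, during which the arm holds its last target.

## Working session

There is one attempt and no reset: what is moved stays moved. The work goes in short steps, Python scripts to look and compute and a shell command to move; the robot and the scene stay as the last step left them, time stands still between calls to the robot, and variables do not carry over. Pictures are saved under pics/ and viewed, and the job is handed in when it is done.

```bash
mkdir -p pics; ls
cat > h.py <<'E'
import numpy as np,cv2
from rig import *
def save(n,f):
    im=grab_frame(n); cv2.imwrite('pics/'+f,im[:,:,::-1]); np.save('pics/'+f[:-4]+'.npy',im); return im
def ray(n,px,st=None):
    c=camera_model(n)
    d=np.array([(px[0]-c['cx'])/c['fx'],(px[1]-c['cy'])/c['fy']]); u=d.copy()
    for _ in range(30): u=d/(1+c['k1']*(u@u))
    v=np.array([u[0],-u[1],-1.])
    if 'pose' in c: P=np.array(c['pose'])
    else:
        from scipy.spatial.transform import Rotation as R
        q=st['ee_rot']; T=np.eye(4); T[:3,:3]=R.from_quat([q[1],q[2],q[3],q[0]]).as_matrix(); T[:3,3]=st['eef_pos']
        P=T@np.array(c['mount'])
    return P[:3,3],P[:3,:3]@v
def onz(n,px,z,st=None):
    o,d=ray(n,px,st); return o+d*(z-o[2])/d[2]
def proj(n,p):
    c=camera_model(n);P=np.array(c['pose']); q=P[:3,:3].T@(np.array(p)-P[:3,3]); u=np.array([q[0],-q[1]])/-q[2]
    u=u*(1+c['k1']*(u@u)); return np.array([c['fx']*u[0]+c['cx'],c['fy']*u[1]+c['cy']])
def tri(a,b):
    (o1,d1),(o2,d2)=a,b
    A=np.stack([d1,-d2],1); s=np.linalg.lstsq(A,o2-o1,rcond=None)[0]
    p,q=o1+s[0]*d1,o2+s[1]*d2; return (p+q)/2,np.linalg.norm(p-q)
E
python3 - <<'E'
from h import *
for n in ['scene','top','wrist']: save(n,n+'0.png'); print(n,{k:np.round(v,4).tolist() for k,v in camera_model(n).items()})
s=read_state(); print(s, tip_extent)
E
```

```text
pics
scene {'fx': 365.5569, 'fy': 365.5569, 'cx': 254.0711, 'cy': 196.1374, 'k1': -0.0678, 'pose': [[0.8258, -0.2898, 0.4838, 1.1711], [0.5638, 0.4451, -0.6957, -0.8173], [-0.0137, 0.8473, 0.531, 0.7777], [0.0, 0.0, 0.0, 1.0]]}
top {'fx': 477.029, 'fy': 477.029, 'cx': 262.5065, 'cy': 192.5653, 'k1': 0.0022, 'pose': [[0.0164, 0.9969, -0.0769, 0.4108], [-0.9998, 0.0158, -0.0082, 0.0423], [-0.0069, 0.0771, 0.997, 1.6982], [0.0, 0.0, 0.0, 1.0]]}
wrist {'fx': 279.0924, 'fy': 279.0924, 'cx': 250.7968, 'cy': 189.8986, 'k1': -0.0534, 'mount': [[0.0, 0.9585, 0.285, 0.072], [1.0, 0.0001, -0.0005, 0.0004], [-0.0006, 0.285, -0.9585, -0.1185], [0.0, 0.0, 0.0, 1.0]]}
{'clock': 0.15, 'joint_positions': array([ 1.28928506e+00,  9.17696739e-02,  1.23164467e+00, -9.76899525e-06,
        1.81982266e+00, -5.67305442e-02]), 'joint_velocities': array([ 3.33393357e-04, -3.48604422e-03, -2.38096558e-03, -1.78333677e-03,
        2.22477055e-03, -1.35059505e-05]), 'tau': array([ 1.52310160e-03, -4.59375465e+01, -4.18522954e+01, -5.94125299e-05,
        9.65609303e-03,  1.45795815e-05]), 'eef_pos': array([0.13370676, 0.58472319, 0.25534045]), 'ee_rot': array([-1.33718494e-04,  1.12155052e-01,  9.93690379e-01, -8.11245956e-04]), 'wrist_force': array([0.03351115, 0.26064061, 0.46157402]), 'wrist_torque': array([-0.01768166, -0.00769141, -0.04031527]), 'grip_width': 0.08539706583830077} 0.025
```

View pics/scene0.png

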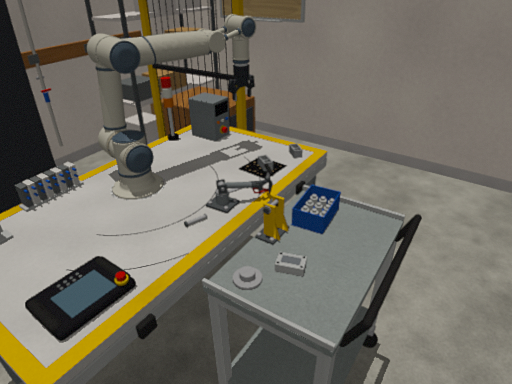

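View pics/top0.png

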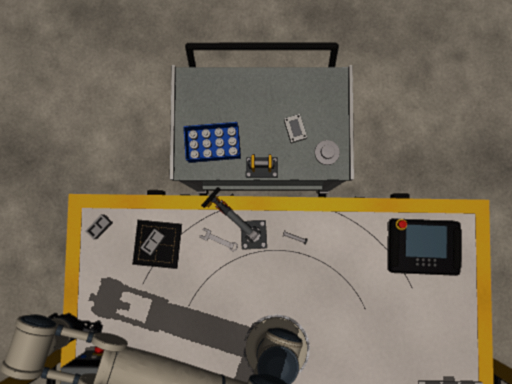

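View pics/wrist0.png

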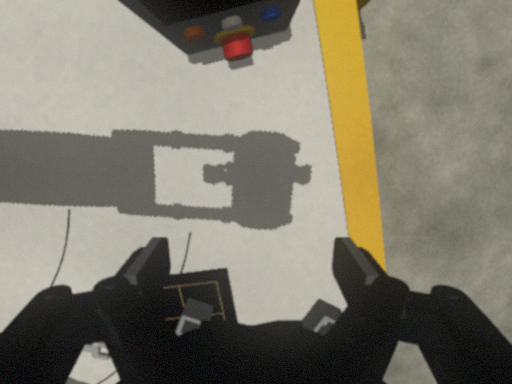

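The top view shows the foot near (254,234), the T-grip near (210,199) and the bracket near (262,162). I'll enlarge both views there.

Run:
```python
import cv2
a=cv2.imread('pics/top0.png')[140:260,180:320]; cv2.imwrite('pics/topz.png',cv2.resize(a,None,fx=5,fy=5,interpolation=cv2.INTER_CUBIC))
a=cv2.imread('pics/scene0.png')[140:250,190:330]; cv2.imwrite('pics/scenez.png',cv2.resize(a,None,fx=5,fy=5,interpolation=cv2.INTER_CUBIC))
```

```text
(no output)
```

View pics/topz.png

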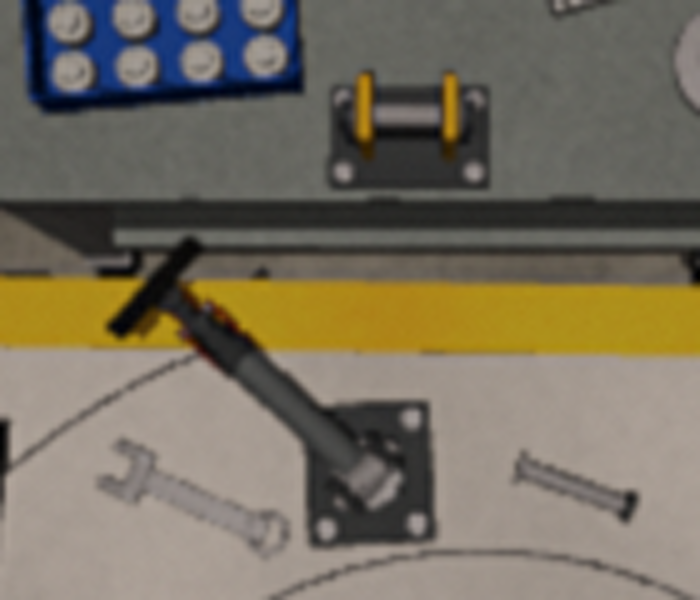

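View pics/scenez.png

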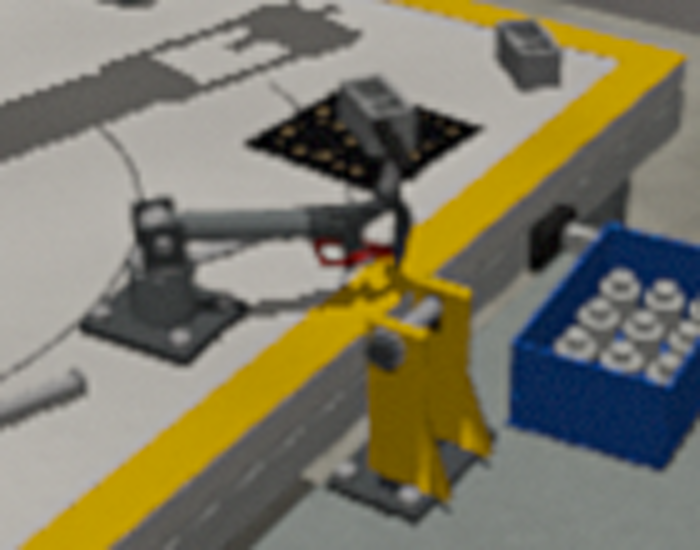

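Run:
```python
from h import *
Z=lambda x,y:(180+(x+.5)/5-.5,140+(y+.5)/5-.5)
f=[onz('top',Z(*p),.012) for p in [(430,402),(435,540),(310,547)]]
print('foot',f,'c',(f[0]+f[2])/2, np.linalg.norm(f[0]-f[1]),np.linalg.norm(f[2]-f[1]))
print('post top',onz('top',Z(372,478),.1))
b=[onz('top',Z(*p),.125) for p in [(192,245),(118,330)]]; print('bar',b,np.linalg.norm(b[0]-b[1]),(b[0]+b[1])/2)
c=[onz('top',Z(*p),.118) for p in [(365,72),(451,72)]]; print('cheek far top',c)
print('pin',[onz('top',Z(*p),.095) for p in [(375,113),(440,113)]])
```

```text
foot [array([0.44399731, 0.04358105, 0.012     ]), array([0.3472324, 0.0385279, 0.012    ]), array([0.34087895, 0.12628926, 0.012     ])] c [0.39243813 0.08493515 0.012     ] 0.09689675300983593 0.08799103517154436
post top [0.39098465 0.08141621 0.1       ]
bar [array([0.5430394 , 0.20276842, 0.125     ]), array([0.48591646, 0.25035452, 0.125     ])] 0.07434693334730043 [0.51447793 0.22656147 0.125     ]
cheek far top [array([0.661544  , 0.09046523, 0.118     ]), array([0.66242401, 0.0329637 , 0.118     ])]
pin [array([0.63726428, 0.0838863 , 0.095     ]), array([0.63794353, 0.03985184, 0.095     ])]
```

```bash
cat >> h.py <<'E'
from scipy.spatial.transform import Rotation as R
def plan(waypts):
    """waypts: (x,y,z,yaw of tool y deg, nrows, closure). prints rows from measured pose"""
    s=read_state(); q=s['ee_rot']; M=R.from_quat([q[1],q[2],q[3],q[0]]).as_matrix()
    p=np.array(s['eef_pos']); yaw=np.degrees(np.arctan2(M[1,1],M[0,1])); print('from',p.round(4),'yaw',yaw.round(2),'ztool',M[:,2].round(4),'F',s['wrist_force'].round(1),'w',round(s['grip_width'],4),'t',s['clock'])
    rows=[]
    for x,y,z,yw,n,c in waypts:
        t=np.array([x,y,z]); p0=p.copy(); y0=yaw; dy=(yw-y0+180)%360-180
        for i in range(n):
            tgt=p0+(t-p0)*(i+1)/n; d=tgt-p
            a=np.radians(yaw); ty=np.array([np.cos(a),np.sin(a),0]); tz=np.array([0,0,-1.]); tx=np.cross(ty,tz)
            r=[round(100*float(d@v),2) for v in (tx,ty,tz)]; tn=round(-dy/n,2)
            rows.append(r+[tn,c]); p=p+(tx*r[0]+ty*r[1]+tz*r[2])/100; yaw-=tn
    for i in range(0,len(rows),5): print(rows[i:i+5])
E
python3 - <<'E'
from h import *
plan([(.514,.2266,.23,49,12,0)])
E
```

```text
from [0.1337 0.5847 0.2553] yaw 77.12 ztool [-4.0e-04 -1.6e-03 -1.0e+00] F [0.  0.3 0.5] w 0.0854 t 0.15
[[-3.75, -2.2, 0.21, np.float64(2.34), 0], [-3.85, -2.05, 0.21, np.float64(2.34), 0], [-3.92, -1.89, 0.21, np.float64(2.34), 0], [-3.99, -1.73, 0.21, np.float64(2.34), 0], [-4.07, -1.56, 0.22, np.float64(2.34), 0]]
[[-4.12, -1.4, 0.21, np.float64(2.34), 0], [-4.18, -1.22, 0.21, np.float64(2.34), 0], [-4.22, -1.06, 0.21, np.float64(2.34), 0], [-4.26, -0.88, 0.21, np.float64(2.34), 0], [-4.3, -0.71, 0.21, np.float64(2.34), 0]]
[[-4.32, -0.53, 0.21, np.float64(2.34), 0], [-4.34, -0.35, 0.21, np.float64(2.34), 0]]
```

```bash
sed -i 's/tn=round(-dy\/n,2)/tn=round(float(-dy\/n),2)/' h.py
python3 -m handwheel '[[-3.75,-2.2,0.21,2.34,0],[-3.85,-2.05,0.21,2.34,0],[-3.92,-1.89,0.21,2.34,0],[-3.99,-1.73,0.21,2.34,0],[-4.07,-1.56,0.21,2.34,0]]'
python3 -m handwheel '[[-4.12,-1.4,0.21,2.34,0],[-4.18,-1.22,0.21,2.34,0],[-4.22,-1.06,0.21,2.34,0],[-4.26,-0.88,0.21,2.34,0],[-4.3,-0.71,0.21,2.34,0]]'
python3 -m handwheel '[[-4.32,-0.53,0.21,2.34,0],[-4.34,-0.35,0.21,2.34,0],[0,0,0,0,0]]'
python3 - <<'E'
from h import *
s=read_state();im=save('wrist','w1.png');print(s['eef_pos'],s['ee_rot'],s['clock'])
np.savez('pics/w1s.npz',**{k:np.array(v) for k,v in s.items()})
E
```

```text
clock: 0.65
eef_pos: [0.2931, 0.4343, 0.2454]
ee_rot: [-0.0, 0.214, 0.977, -0.0]
wrist_force: [-0.0, -0.0, -0.8]
grip_width: 0.0854
clock: 1.15
eef_pos: [0.4516, 0.285, 0.235]
ee_rot: [-0.0, 0.312, 0.95, -0.0]
wrist_force: [-0.2, 0.4, -0.2]
grip_width: 0.0854
clock: 1.45
eef_pos: [0.5166, 0.2228, 0.2295]
ee_rot: [-0.0, 0.353, 0.936, -0.001]
wrist_force: [-0.9, 0.7, -0.7]
grip_width: 0.0855
[0.51663726 0.22276118 0.22948047] [-9.64956123e-05  3.53095275e-01  9.35586399e-01 -1.34453334e-03] 1.45
```

View pics/w1.png

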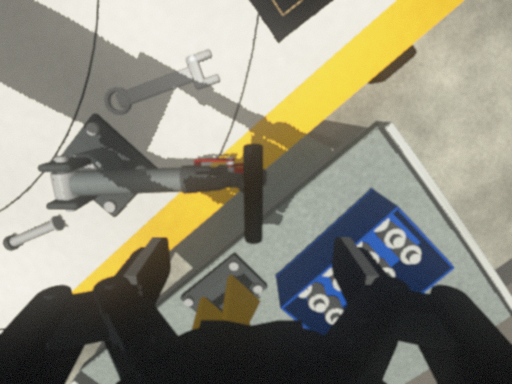

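Run:
```python
from h import *
s=np.load('pics/w1s.npz')
im=np.load('pics/w1.npy').astype(int)
print(im[160:240:8,240:268].sum(2))
b=[onz('wrist',p,.1326,s) for p in [(253.5,146),(253.5,242)]]; print(b,np.linalg.norm(b[0]-b[1]),(b[0]+b[1])/2)
d=b[0]-b[1]; print('bar dir yaw',np.degrees(np.arctan2(d[1],d[0])))
print('foot z.012', [onz('wrist',p,.012,s) for p in [(93,113),(113,216)]])
```

```text
[[302 321 298 241 185 160 155 157 176 162 154 141 159 152 149 150 159 158
  144 150 147 150 209 259 291 301 301 299]
 [209 205 200 169 149 147 147 150 129 138 153 146 160 153 151 144 141 141
  154 139 129 134 187 232 254 288 292 286]
 [182 196 146 165 145 142 137 150 130 139 132 133 124 147 143 128 128 121
  125 126 118 132 136 162 168 189 224 249]
 [177 188 190 175 151 129 132 132 127 123 133 116 123 117 127 101 127 129
  127 113 135 119 134 172 197 219 239 255]
 [255 228 203 160 151 129 133 126 135 114 109 131 131 120 124 121 100 114
  112 125 131 120 186 229 263 273 271 272]
 [273 259 251 220 168 123 119 125 126 128 108 129 124 133 113 110 104 113
  116 117 122 142 181 228 265 259 267 263]
 [272 269 245 242 170 128 138 116 147 140 108 124 121 126 110 128 114 121
  141 120 130 133 181 237 247 269 257 275]
 [273 265 251 232 173 140 129 128 128 116 120 130 122 128 130 131 133 126
  118 113 133 148 164 201 217 218 231 223]
 [267 263 276 242 196 146 133 125 123 125 124 123 140 122 125 145 141 137
  125 133 123 175 272 370 419 422 422 429]
 [263 250 243 216 161 134 124 130 121 145 123 120 127 128 121 142 133 130
  131 124 120 234 341 452 475 500 508 500]]
[array([0.48570212, 0.25343474, 0.1326    ]), array([0.54718951, 0.19962127, 0.1326    ])] 0.08171039788270067 [0.51644581 0.226528   0.1326    ]
bar dir yaw 138.8077389941964
foot z.012 [array([0.34254723, 0.12689496, 0.012     ]), array([0.44504773, 0.04517729, 0.012     ])]
```

Run:
```python
from h import *
plan([(.516,.2267,.17,48.8,2,0),(.516,.2267,.130,48.8,2,0)])
```

```text
from [0.5152 0.2247 0.2299] yaw 48.8 ztool [-1.9e-03 -9.0e-04 -1.0e+00] F [-0.3  0.4  0.2] w 0.0854 t 1.5
[[0.03, 0.1, 2.99, 0.0, 0], [0.04, 0.1, 3.0, 0.0, 0], [-0.0, 0.0, 2.0, 0.0, 0], [-0.0, 0.0, 2.0, 0.0, 0]]
```

```bash
python3 -m handwheel '[[-0.1,0.12,3,0,0],[0,0,3,0,0],[0,0,2,0,0],[0,0,2,0,0],[0,0,0,0,0]]'
python3 - <<'E'
from h import *
s=read_state();im=save('wrist','w2.png')
plan([(.516,.2267,.130,48.8,1,0)])
E
```

```text
clock: 2.0
eef_pos: [0.5131, 0.2275, 0.1274]
ee_rot: [-0.003, 0.349, 0.937, -0.002]
wrist_force: [0.5, -0.1, 0.0]
grip_width: 0.0854
from [0.5141 0.2276 0.1297] yaw 49.13 ztool [-3.3e-03 -9.0e-04 -1.0e+00] F [ 0.6 -0.8  0.9] w 0.0853 t 2.05
[[-0.21, 0.06, -0.03, 0.33, 0]]
```

View pics/w2.png

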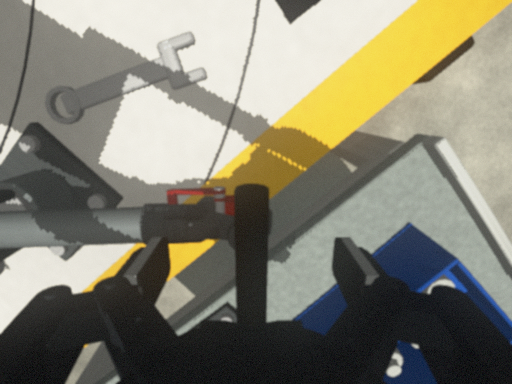

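The bar (column 251) lies between the fingers. I'll close the gripper on it.

```bash
python3 -m handwheel '[[-0.1,0.05,0,0,255],[0,0,0,0,255],[0,0,0,0,255],[0,0,0,0,255],[0,0,0,0,255]]' 40
python3 -m handwheel '[[0,0,0,0,255],[0,0,0,0,255]]'
python3 - <<'E'
from h import *
P=np.array([.393,.0855,.085])
def H(L,p,a):
    p,a=np.radians([p,a]); r=L*np.cos(p)-.062*np.sin(p); z=L*np.sin(p)+.062*np.cos(p)
    return P+[r*np.cos(a),r*np.sin(a),z]
print(H(.18,-7,48.9))
for p in (0,10,25,30): print(p,H(.18,p,48.9),H(.247,p,-5.5))
plan([(*(H(.18,10,48.9)+[0,0,.005]),49,3,255)])
E
```

```text
clock: 2.55
eef_pos: [0.5168, 0.2267, 0.1315]
ee_rot: [0.0, 0.35, 0.937, 0.0]
wrist_force: [0.1, 0.9, 2.5]
grip_width: 0.0147
clock: 2.75
eef_pos: [0.5168, 0.2267, 0.1315]
ee_rot: [0.0, 0.35, 0.937, 0.0]
wrist_force: [-0.4, -0.8, 2.2]
grip_width: 0.0148
[0.51541261 0.22582421 0.12460138]
0 [0.51132754 0.22114141 0.147     ] [0.63886286 0.0618261  0.147     ]
10 [0.50245246 0.21096771 0.17731475] [0.62441103 0.06321765 0.18894918]
25 [0.48301641 0.18868775 0.21726237] [0.58974572 0.06655554 0.24557779]
30 [0.47509603 0.17960844 0.22869358] [0.5750662  0.06796902 0.26219358]
from [0.5168 0.2267 0.1315] yaw 49.03 ztool [ 4.e-04  1.e-04 -1.e+00] F [-0.4 -0.8  2.2] w 0.0148 t 2.75
[[0.02, -0.71, -1.69, 0.01, 255], [0.01, -0.71, -1.7, 0.01, 255], [0.02, -0.71, -1.69, 0.01, 255]]
```

```bash
cat >> h.py <<'E'
P=np.array([.3947,.0861,.085])
def H(L,p,a,P=P):
    "TCP for link length L, pitch p, yaw a (deg)"
    p,a=np.radians([p,a]); r=L*np.cos(p)-.062*np.sin(p); z=L*np.sin(p)+.062*np.cos(p)
    return P+[r*np.cos(a),r*np.sin(a),z+.007]
def link():
    s=read_state(); d=np.array(s['eef_pos'])-P; d[2]-=.007; r=np.hypot(d[0],d[1]); a=np.degrees(np.arctan2(d[1],d[0]))
    rho=np.hypot(r,d[2]); L=np.sqrt(rho**2-.062**2); p=np.degrees(np.arctan2(d[2],r)-np.arctan2(.062,L))
    print('L %.4f pitch %.2f yaw %.2f F %s'%(L,p,a,s['wrist_force'].round(1)))
E
python3 - <<'E'
from h import *
w=[]
for p in (5,17,28): w.append((*H(.182,p,49),49,2,255))
plan(w)
E
```

```text
from [0.5168 0.2267 0.1315] yaw 49.03 ztool [ 4.e-04  1.e-04 -1.e+00] F [-0.4 -0.8  2.2] w 0.0148 t 2.75
[[-0.0, -0.52, -1.91, 0.02, 255], [-0.01, -0.51, -1.9, 0.02, 255], [0.0, -1.0, -1.75, -0.0, 255], [0.0, -1.0, -1.74, -0.0, 255], [0.0, -1.22, -1.38, -0.0, 255]]
[[0.0, -1.21, -1.39, -0.0, 255]]
```

```bash
python3 -m handwheel '[[0,-0.4,-1.9,0,255],[0,-0.5,-1.9,0,255],[0,-1,-1.75,0,255],[0,-1,-1.75,0,255],[0,-1.2,-1.4,0,255]]'
python3 -m handwheel '[[0,-1.2,-1.4,0,255],[0,0,0,0,255]]'
python3 - <<'E'
from h import *
link()
w=[]
for i,a in enumerate((44,39,34,29,24)): w.append((*H(.185+.009*i,28,a),a,1,255))
plan(w)
E
```

```text
clock: 3.25
eef_pos: [0.4901, 0.1967, 0.2169]
ee_rot: [-0.0, 0.349, 0.937, 0.001]
wrist_force: [7.3, 7.2, -6.5]
grip_width: 0.0147
clock: 3.45
eef_pos: [0.4823, 0.1869, 0.2333]
ee_rot: [0.001, 0.35, 0.937, 0.002]
wrist_force: [4.8, 4.3, -9.3]
grip_width: 0.0145
L 0.1842 pitch 28.01 yaw 49.01 F [ 4.8  4.3 -9.3]
from [0.4823 0.1869 0.2333] yaw 49.04 ztool [ 0.0033  0.0024 -1.    ] F [ 4.8  4.3 -9.3] w 0.0145 t 3.45
[[-1.17, 0.02, -0.03, 5.04, 255], [-1.24, 0.74, -0.43, 5.0, 255], [-1.31, 0.74, -0.42, 5.0, 255], [-1.38, 0.73, -0.42, 5.0, 255], [-1.44, 0.73, -0.42, 5.0, 255]]
```

```bash
python3 -m handwheel '[[-1.2,0.1,0,5,255],[-1.25,0.75,-0.4,5,255],[-1.3,0.75,-0.4,5,255],[-1.4,0.75,-0.4,5,255],[-1.45,0.75,-0.4,5,255]]'
python3 -m handwheel '[[0,0,0,0,255],[0,0,0,0,255]]'
python3 - <<'E'
from h import *
link()
s=read_state();im=save('wrist','w3.png');save('top','t3.png');save('scene','s3.png')
np.savez('pics/w3s.npz',**{k:np.array(v) for k,v in s.items()})
print(s['eef_pos'],s['grip_width'])
for n,a in (('t3',(140,260,180,320)),('s3',(140,250,190,330))):
    q=cv2.imread(f'pics/{n}.png')[a[0]:a[1],a[2]:a[3]]; cv2.imwrite(f'pics/{n}z.png',cv2.resize(q,None,fx=5,fy=5,interpolation=cv2.INTER_CUBIC))
E
```

```text
clock: 3.95
eef_pos: [0.5471, 0.1536, 0.2442]
ee_rot: [-0.002, 0.546, 0.838, -0.002]
wrist_force: [0.4, -0.8, -12.8]
grip_width: 0.0148
clock: 4.15
eef_pos: [0.5473, 0.1539, 0.2458]
ee_rot: [-0.001, 0.544, 0.839, -0.001]
wrist_force: [2.1, 0.0, -11.5]
grip_width: 0.0142
L 0.2184 pitch 26.79 yaw 23.96 F [  2.1   0.  -11.5]
[0.54732189 0.15392293 0.24578964] 0.014237251435049938
```

View pics/w3.png

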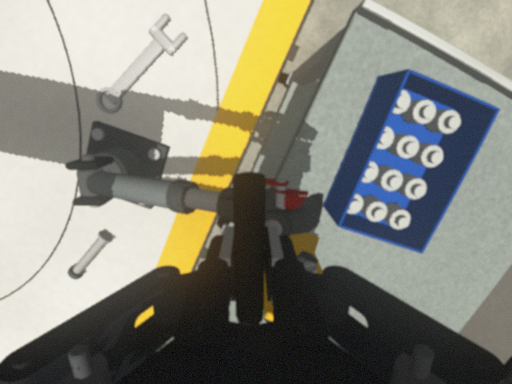

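View pics/s3z.png

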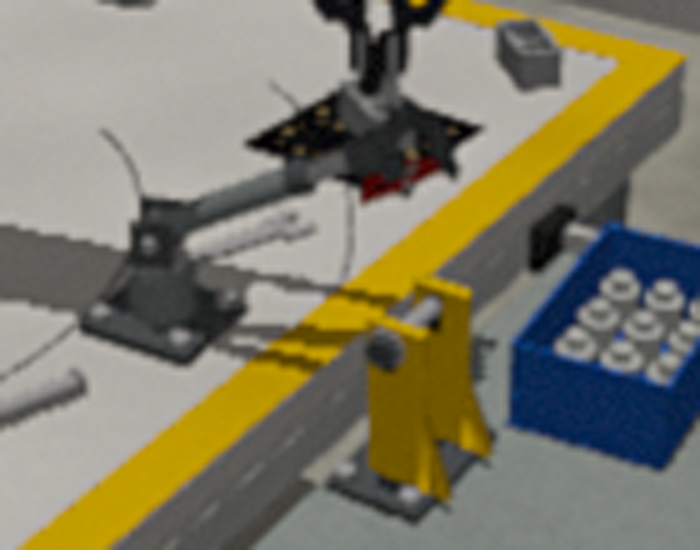

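The hook is now held raised and clear of everything. Next I'll zoom in on the bracket to get the pin's position.

Run:
```python
import cv2
q=cv2.imread('pics/s3.png')[190:230,255:295]; cv2.imwrite('pics/s3b.png',cv2.resize(q,None,fx=14,fy=14,interpolation=cv2.INTER_CUBIC))
q=cv2.imread('pics/t3.png')[150:182,240:284]; cv2.imwrite('pics/t3b.png',cv2.resize(q,None,fx=14,fy=14,interpolation=cv2.INTER_CUBIC))
```

```text
(no output)
```

View pics/s3b.png

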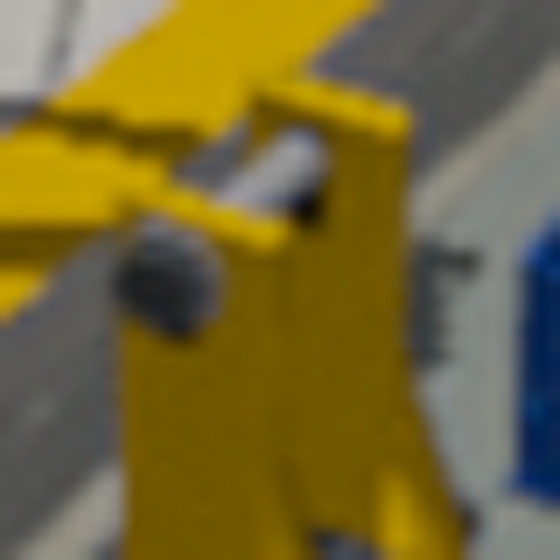

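View pics/t3b.png

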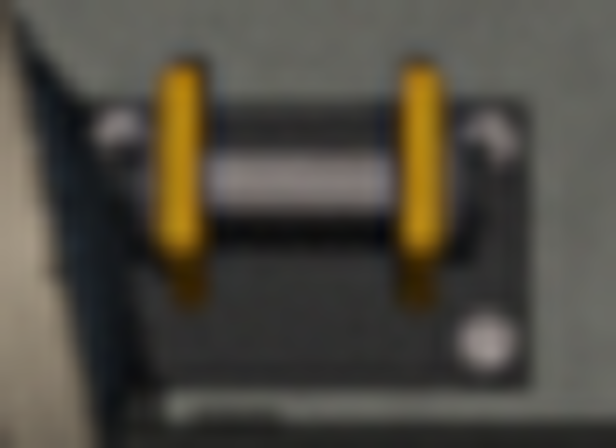

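Run:
```python
from h import *
T=lambda x,y:(240+(x+.5)/14-.5,150+(y+.5)/14-.5)
S=lambda x,y:(255+(x+.5)/14-.5,190+(y+.5)/14-.5)
l=onz('top',T(181,156),.118); r=onz('top',T(422,159),.118); print(l,r,np.linalg.norm(l-r))
c=(l+r)/2; y=(l-r); y[2]=0; y/=np.linalg.norm(y); x=np.cross(y,[0,0,1]); print('c',c,'yaw',np.degrees(np.arctan2(x[1],x[0])))
def cart(p): d=p-c; return np.array([d@x,d@y,p[2]])
# scene consistency: far cheek right top corners
for nm,px in dict(farTopFrontR=(408,115),farTopRearL=(262,95),nearTopR=(285,240),nearTopL=(115,205)).items():
    print(nm,cart(onz('scene',S(*px),.118)))
def onplane(px,yc):
    o,d=ray('scene',S(*px)); t=((c+y*yc-o)@y)/(d@y); return cart(o+t*d)
print('pin far upper edge',onplane((290,130),.024),'right edge',onplane((325,165),.024),'bottom',onplane((305,200),.024))
for k in (-.034,-.040,-.046): print('knob',k,onplane((172,282),k))
for z in (.086,.095,.104):
    pc=c.copy();pc[2]=z; print(z,[(np.array(proj('scene',pc+y*k))-[255,190])*14 for k in(.024,-.034)],(np.array(proj('top',pc))-[240,150])*14)
```

```text
[0.63902647 0.09051331 0.118     ] [0.63919063 0.03301525 0.118     ] 0.05749829973378906
c [0.63910855 0.06176428 0.118     ] yaw 0.1635815191757325
farTopFrontR [0.02036897 0.03126112 0.118     ]
farTopRearL [-0.01386503  0.01989405  0.118     ]
nearTopR [ 0.02377051 -0.0310731   0.118     ]
nearTopL [-0.01733629 -0.04013079  0.118     ]
pin far upper edge [-0.00822562  0.024       0.10770142] right edge [0.00186167 0.024      0.10110342] bottom [-0.00355343  0.024       0.08899083]
knob -0.034 [-0.0052858  -0.034       0.09715079]
knob -0.04 [-0.00149531 -0.04        0.10197442]
knob -0.046 [ 0.00229518 -0.046       0.10679806]
0.086 [array([310.69463123, 208.04170604]), array([184.09168512, 321.26249171])] [296.29025018 169.87039933]
0.095 [array([311.43235237, 177.25461239]), array([184.35482523, 289.89641633])] [295.9277294  164.63843808]
0.104 [array([312.17415015, 146.2295843 ]), array([184.61905408, 258.27799648])] [295.56116024 159.34804951]
```

Run:
```python
from h import *
for f in('top0','t3'):
    im=np.load(f'pics/{f}.npy').astype(int)
    print(f,[(v,int(im[v,257:266].sum(1).mean())) for v in range(153,174)])
for v in (161.5,162,162.5,163): print(v,onz('top',(261.5,v),.097))
```

```text
top0 [(153, 296), (154, 294), (155, 301), (156, 286), (157, 195), (158, 143), (159, 132), (160, 177), (161, 303), (162, 369), (163, 362), (164, 275), (165, 124), (166, 46), (167, 71), (168, 133), (169, 152), (170, 150), (171, 149), (172, 148), (173, 144)]
t3 [(153, 293), (154, 291), (155, 296), (156, 282), (157, 194), (158, 141), (159, 130), (160, 173), (161, 300), (162, 366), (163, 357), (164, 273), (165, 123), (166, 46), (167, 70), (168, 132), (169, 150), (170, 149), (171, 147), (172, 145), (173, 143)]
161.5 [0.63972891 0.06052885 0.097     ]
162 [0.63802385 0.0605006  0.097     ]
162.5 [0.63631907 0.06047235 0.097     ]
163 [0.63461456 0.0604441  0.097     ]
```

Run:
```python
from h import *
w=[]
for i,a in enumerate((19,14,9,4,-1,-5.5)): w.append((*H(.222+.0045*i,28,a),a,1,255))
plan(w)
```

```text
from [0.5467 0.1542 0.2468] yaw 24.12 ztool [-2.3e-03 -6.0e-04 -1.0e+00] F [  1.5  -0.6 -13. ] w 0.0146 t 4.3
[[-1.49, -0.03, -0.42, 5.12, 255], [-1.49, 0.33, -0.21, 5.0, 255], [-1.53, 0.33, -0.21, 5.0, 255], [-1.56, 0.33, -0.21, 5.0, 255], [-1.59, 0.33, -0.22, 5.0, 255]]
[[-1.47, 0.34, -0.21, 4.5, 255]]
```

```bash
python3 -m handwheel '[[-1.5,0,-0.3,5,255],[-1.5,0.35,-0.2,5,255],[-1.55,0.35,-0.2,5,255],[-1.55,0.35,-0.2,5,255],[-1.6,0.35,-0.2,5,255]]'
python3 -m handwheel '[[-1.5,0.35,-0.2,4.5,255],[0,0,0,0,255],[0,0,0,0,255]]'
python3 - <<'E'
from h import *
link()
s=read_state();im=save('wrist','w4.png');save('scene','s4.png')
for n,a in (('s4',(140,250,190,330)),):
    q=cv2.imread(f'pics/{n}.png')[a[0]:a[1],a[2]:a[3]]; cv2.imwrite(f'pics/{n}z.png',cv2.resize(q,None,fx=5,fy=5,interpolation=cv2.INTER_CUBIC))
w=[]
for p in (25,22,19,17,15,13): w.append((*H(.2445,p,-5.5),-5.5,1,255))
plan(w)
E
```

```text
clock: 4.8
eef_pos: [0.579, 0.0825, 0.2585]
ee_rot: [-0.0, 0.714, 0.7, -0.001]
wrist_force: [0.7, -1.0, -11.6]
grip_width: 0.0147
clock: 5.1
eef_pos: [0.5827, 0.0677, 0.2612]
ee_rot: [0.0, 0.739, 0.673, 0.0]
wrist_force: [3.5, -0.9, -10.5]
grip_width: 0.0145
L 0.2459 pitch 27.70 yaw -5.59 F [  3.5  -0.9 -10.5]
from [0.5826 0.0682 0.2613] yaw -5.33 ztool [ 1.1e-03 -1.0e-04 -1.0e+00] F [  1.8  -1.5 -11.2] w 0.0145 t 5.2
[[-0.02, 0.66, 0.98, 0.17, 255], [-0.0, 0.81, 1.04, -0.0, 255], [-0.0, 0.75, 1.09, -0.0, 255], [-0.0, 0.47, 0.74, -0.0, 255], [-0.0, 0.44, 0.76, -0.0, 255]]
[[-0.0, 0.42, 0.78, -0.0, 255]]
```

View pics/s4z.png

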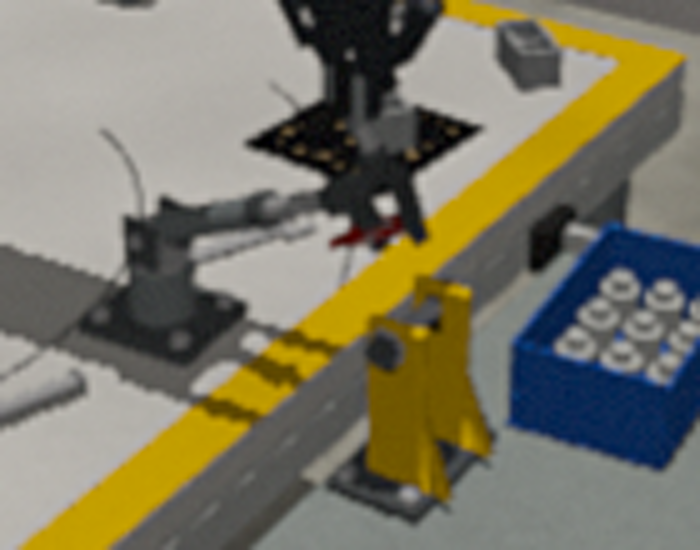

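View pics/w4.png

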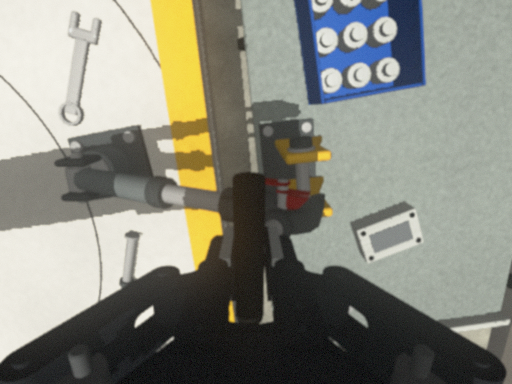

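Run:
```python
from h import *
im=np.load('pics/w4.npy').astype(int)
for v in (165,169,173): print(v,[(u,int(im[v,u].sum())) for u in range(286,322,2)])
s=read_state()
for z in(.088,.097,.104): print(onz('wrist',(302,170),z,s))
q=cv2.imread('pics/w4.png')[110:230,220:350]; cv2.imwrite('pics/w4z.png',cv2.resize(q,None,fx=6,fy=5,interpolation=cv2.INTER_CUBIC))
```

```text
165 [(286, 165), (288, 187), (290, 179), (292, 171), (294, 184), (296, 238), (298, 277), (300, 306), (302, 312), (304, 302), (306, 301), (308, 283), (310, 291), (312, 298), (314, 301), (316, 460), (318, 489), (320, 495)]
169 [(286, 169), (288, 172), (290, 161), (292, 166), (294, 164), (296, 240), (298, 270), (300, 292), (302, 309), (304, 295), (306, 299), (308, 293), (310, 279), (312, 287), (314, 304), (316, 466), (318, 491), (320, 484)]
173 [(286, 158), (288, 151), (290, 163), (292, 169), (294, 173), (296, 225), (298, 280), (300, 284), (302, 295), (304, 304), (306, 304), (308, 276), (310, 290), (312, 297), (314, 312), (316, 455), (318, 500), (320, 495)]
[0.6387805  0.07147995 0.088     ]
[0.63727574 0.07361827 0.097     ]
[0.63610537 0.07528142 0.104     ]
```

View pics/w4z.png

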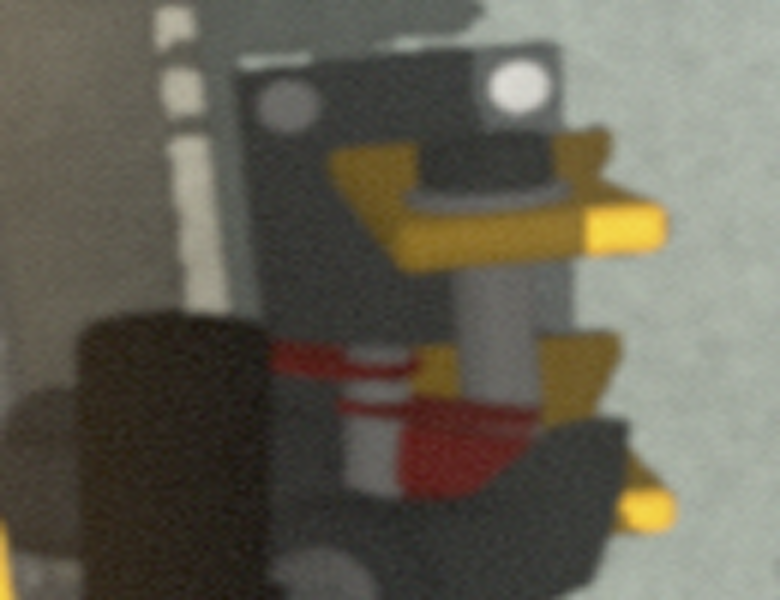

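```bash
python3 -m handwheel '[[0,0.65,1,0.1,255],[0,0.8,1.05,0,255],[0,0.75,1.1,0,255],[0,0.7,1.1,0,255],[0,0,0,0,255]]'
python3 - <<'E'
from h import *
link()
s=read_state();save('scene','s5.png')
q=cv2.imread('pics/s5.png')[160:230,230:300]; cv2.imwrite('pics/s5z.png',cv2.resize(q,None,fx=8,fy=8,interpolation=cv2.INTER_CUBIC))
w=[]
for p in (15,13,11,9,8,7,6,5,4,3,2): w.append((*H(.2455,p,-5.5),-5.5,1,255))
plan(w)
E
```

```text
clock: 5.7
eef_pos: [0.6113, 0.0647, 0.2153]
ee_rot: [-0.002, 0.741, 0.672, -0.002]
wrist_force: [1.5, -0.4, -4.9]
grip_width: 0.0143
L 0.2423 pitch 15.18 yaw -5.65 F [ 1.5 -0.4 -4.9]
from [0.6108 0.0648 0.2164] yaw -5.56 ztool [-0.0052 -0.     -1.    ] F [-1.6 -0.8 -5. ] w 0.0145 t 5.75
[[0.05, 0.4, 0.1, -0.06, 255], [0.0, 0.41, 0.78, 0.0, 255], [0.0, 0.39, 0.79, 0.0, 255], [0.0, 0.37, 0.81, 0.0, 255], [0.0, 0.17, 0.41, 0.0, 255]]
[[0.0, 0.16, 0.41, 0.0, 255], [0.0, 0.16, 0.41, 0.0, 255], [0.0, 0.14, 0.42, 0.0, 255], [0.0, 0.15, 0.41, 0.0, 255], [0.0, 0.13, 0.43, 0.0, 255]]
[[0.0, 0.13, 0.42, 0.0, 255]]
```

View pics/s5z.png

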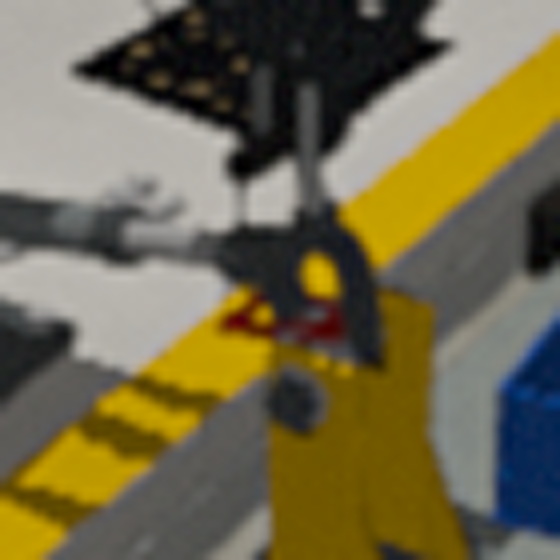

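The hook's mouth now straddles the pin from above. I'll correct the reach and lower in small steps while watching the force.

```bash
python3 -m handwheel '[[0,0.3,0.1,0,255],[0,0.3,0.5,0,255],[0,0.2,0.4,0,255],[0,0,0,0,255]]'
python3 - <<'E'
from h import *
link()
E
python3 -m handwheel '[[0,0.2,0.4,0,255],[0,0.2,0.4,0,255],[0,0,0,0,255]]'
python3 - <<'E'
from h import *
link()
E
```

```text
clock: 6.15
eef_pos: [0.6194, 0.0641, 0.2092]
ee_rot: [-0.0, 0.741, 0.672, 0.0]
wrist_force: [-4.9, 0.0, 0.0]
grip_width: 0.0148
L 0.2467 pitch 13.32 yaw -5.59 F [-4.9  0.   0. ]
clock: 6.45
eef_pos: [0.6234, 0.0637, 0.2017]
ee_rot: [0.0, 0.741, 0.672, 0.0]
wrist_force: [-3.3, -0.3, 0.9]
grip_width: 0.0146
L 0.2470 pitch 11.44 yaw -5.60 F [-3.3 -0.3  0.9]
```

```bash
python3 -m handwheel '[[0,0.15,0.4,0,255],[0,0.15,0.4,0,255],[0,0,0,0,255]]'
python3 - <<'E'
from h import *
link()
E
python3 -m handwheel '[[0,0.15,0.4,0,255],[0,0,0,0,255]]'
python3 - <<'E'
from h import *
link(); save('scene','s6.png')
q=cv2.imread('pics/s6.png')[160:230,230:300]; cv2.imwrite('pics/s6z.png',cv2.resize(q,None,fx=8,fy=8,interpolation=cv2.INTER_CUBIC))
E
```

```text
clock: 6.75
eef_pos: [0.6264, 0.0632, 0.192]
ee_rot: [-0.0, 0.741, 0.672, -0.0]
wrist_force: [-1.7, -0.8, -2.1]
grip_width: 0.0142
L 0.2458 pitch 9.09 yaw -5.64 F [-1.7 -0.8 -2.1]
clock: 6.95
eef_pos: [0.628, 0.0631, 0.1876]
ee_rot: [-0.0, 0.741, 0.672, -0.0]
wrist_force: [0.2, -0.3, -3.3]
grip_width: 0.0141
L 0.2455 pitch 8.01 yaw -5.63 F [ 0.2 -0.3 -3.3]
```

View pics/s6z.png

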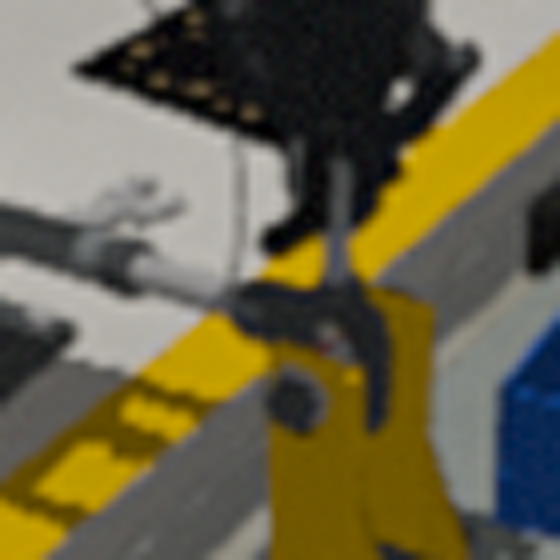

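```bash
python3 -m handwheel '[[0,0.1,0.3,0,255],[0,0.05,0.2,0,255],[0,0,0,0,255]]'
python3 - <<'E'
from h import *
link()
E
python3 -m handwheel '[[0,0.05,0.2,0,255],[0,0.05,0.2,0,255],[0,0,0,0,255]]'
python3 - <<'E'
from h import *
link()
E
```

```text
clock: 7.3
eef_pos: [0.6297, 0.0631, 0.1831]
ee_rot: [0.0, 0.741, 0.672, 0.0]
wrist_force: [0.0, 0.1, -4.1]
grip_width: 0.0146
L 0.2454 pitch 6.92 yaw -5.60 F [ 0.   0.1 -4.1]
clock: 7.6
eef_pos: [0.631, 0.0629, 0.1797]
ee_rot: [0.001, 0.741, 0.672, 0.001]
wrist_force: [3.3, -1.3, -1.7]
grip_width: 0.0143
L 0.2454 pitch 6.10 yaw -5.60 F [ 3.3 -1.3 -1.7]
```

```bash
python3 -m handwheel '[[0,0.05,0.2,0,255],[0,0.05,0.2,0,255],[0,0,0,0,255]]'
python3 - <<'E'
from h import *
link()
E
python3 -m handwheel '[[0,0.05,0.2,0,255],[0,0.05,0.2,0,255],[0,0,0,0,255]]'
python3 - <<'E'
from h import *
link()
E
```

```text
clock: 7.9
eef_pos: [0.6318, 0.0629, 0.1784]
ee_rot: [0.001, 0.741, 0.672, 0.001]
wrist_force: [-1.7, 0.7, 7.7]
grip_width: 0.0141
L 0.2457 pitch 5.77 yaw -5.59 F [-1.7  0.7  7.7]
clock: 8.2
eef_pos: [0.6321, 0.0629, 0.1781]
ee_rot: [0.001, 0.74, 0.672, 0.002]
wrist_force: [-12.8, -0.4, 21.3]
grip_width: 0.0142
L 0.2459 pitch 5.70 yaw -5.58 F [-12.8  -0.4  21.3]
```

Run:
```python
from h import *
link(); save('scene','s7.png');save('wrist','w7.png')
q=cv2.imread('pics/s7.png')[170:230,230:300]; cv2.imwrite('pics/s7z.png',cv2.resize(q,None,fx=10,fy=10,interpolation=cv2.INTER_CUBIC))
link()
```

```text
L 0.2459 pitch 5.70 yaw -5.58 F [-12.8  -0.4  21.3]
L 0.2459 pitch 5.71 yaw -5.58 F [-11.7   0.1  20.8]
```

View pics/s7z.png

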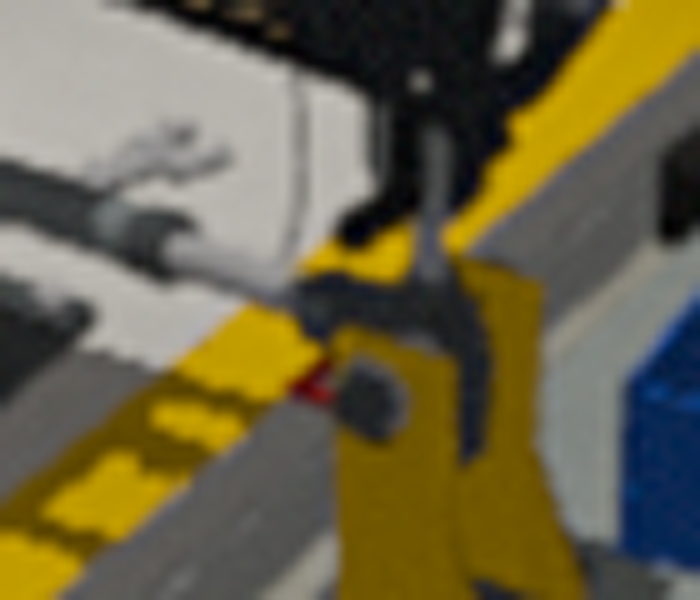

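View pics/w7.png

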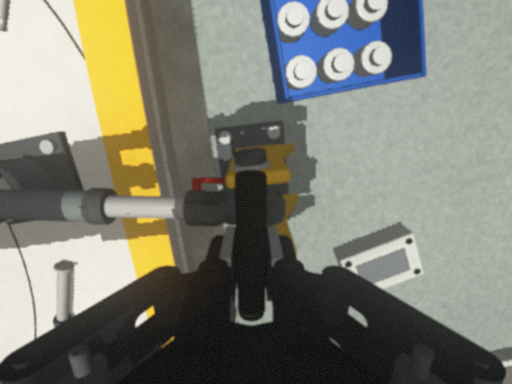

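```bash
python3 -m handwheel '[[0,-0.2,0,0,255],[0,-0.1,0.1,0,255],[0,0,0,0,255],[0,0,0,0,255]]'
python3 - <<'E'
from h import *
link(); 
im=np.load('pics/s7.npy')
E
```

```text
clock: 8.7
eef_pos: [0.6317, 0.0629, 0.1781]
ee_rot: [0.004, 0.741, 0.672, 0.005]
wrist_force: [-0.1, -0.5, 20.0]
grip_width: 0.0141
L 0.2455 pitch 5.71 yaw -5.59 F [-0.1 -0.5 20. ]
```

```bash
python3 -m handwheel '[[0,0,-0.5,0,255],[0,-0.1,-0.4,0,255],[0,-0.1,-0.4,0,255],[0,-0.1,-0.4,0,255],[0,0,0,0,255]]'
python3 - <<'E'
from h import *
link(); save('scene','s8.png')
q=cv2.imread('pics/s8.png')[170:230,230:300]; cv2.imwrite('pics/s8z.png',cv2.resize(q,None,fx=10,fy=10,interpolation=cv2.INTER_CUBIC))
E
```

```text
clock: 9.2
eef_pos: [0.6279, 0.0631, 0.1875]
ee_rot: [0.001, 0.741, 0.672, 0.001]
wrist_force: [6.4, -0.2, -2.5]
grip_width: 0.0144
L 0.2454 pitch 8.00 yaw -5.63 F [ 6.4 -0.2 -2.5]
```

View pics/s8z.png

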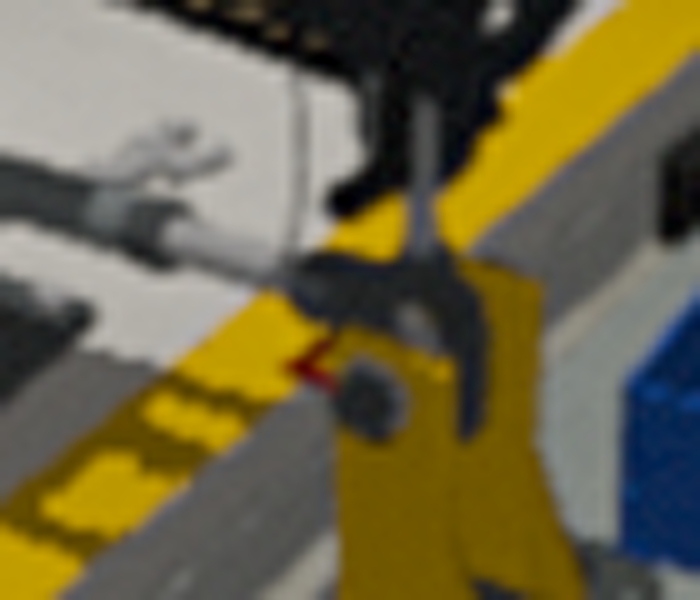

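The red tail is back in its shut position. At this same height on the way in (s6) it was swung away, so the latch has closed. I'll continue the tug.

```bash
python3 -m handwheel '[[0,-0.15,-0.4,0,255],[0,-0.15,-0.4,0,255],[0,0,0,0,255]]'
python3 -m handwheel '[[0,-0.05,-0.2,0,255],[0,0,0,0,255]]'
python3 - <<'E'
from h import *
link()
E
```

```text
clock: 9.55
eef_pos: [0.6247, 0.0634, 0.1953]
ee_rot: [0.001, 0.741, 0.672, 0.001]
wrist_force: [5.0, -0.0, -3.7]
grip_width: 0.0143
clock: 9.75
eef_pos: [0.6241, 0.0634, 0.1968]
ee_rot: [0.001, 0.741, 0.672, 0.001]
wrist_force: [5.4, -0.8, -4.0]
grip_width: 0.0141
L 0.2455 pitch 10.28 yaw -5.65 F [ 5.4 -0.8 -4. ]
```

```bash
python3 -m handwheel '[[0,0,-0.2,0,255],[0,0,0,0,255]]'
python3 -m handwheel '[[0,0,-0.2,0,255],[0,0,0,0,255]]'
python3 - <<'E'
from h import *
link()
E
```

```text
clock: 9.95
eef_pos: [0.6239, 0.0634, 0.1974]
ee_rot: [0.0, 0.741, 0.672, 0.0]
wrist_force: [6.2, -0.4, -7.7]
grip_width: 0.0139
clock: 10.15
eef_pos: [0.6237, 0.0634, 0.1977]
ee_rot: [-0.0, 0.741, 0.672, -0.001]
wrist_force: [8.0, 0.2, -12.9]
grip_width: 0.0139
L 0.2455 pitch 10.50 yaw -5.66 F [  8.    0.2 -12.9]
```

It stops dead 19.6 mm up and the force is climbing, so the latch is holding. I'll pull a little harder and hold.

```bash
python3 -m handwheel '[[0,0.1,-0.2,0,255],[0,0,-0.2,0,255],[0,0,0,0,255],[0,0,0,0,255],[0,0,0,0,255]]'
python3 - <<'E'
from h import *
link(); save('scene','s9.png')
q=cv2.imread('pics/s9.png')[170:230,230:300]; cv2.imwrite('pics/s9z.png',cv2.resize(q,None,fx=10,fy=10,interpolation=cv2.INTER_CUBIC))
E
```

```text
clock: 10.65
eef_pos: [0.6237, 0.0634, 0.198]
ee_rot: [-0.002, 0.741, 0.672, -0.003]
wrist_force: [7.5, 0.6, -23.3]
grip_width: 0.0141
L 0.2457 pitch 10.57 yaw -5.67 F [  7.5   0.6 -23.3]
```

View pics/s9z.png

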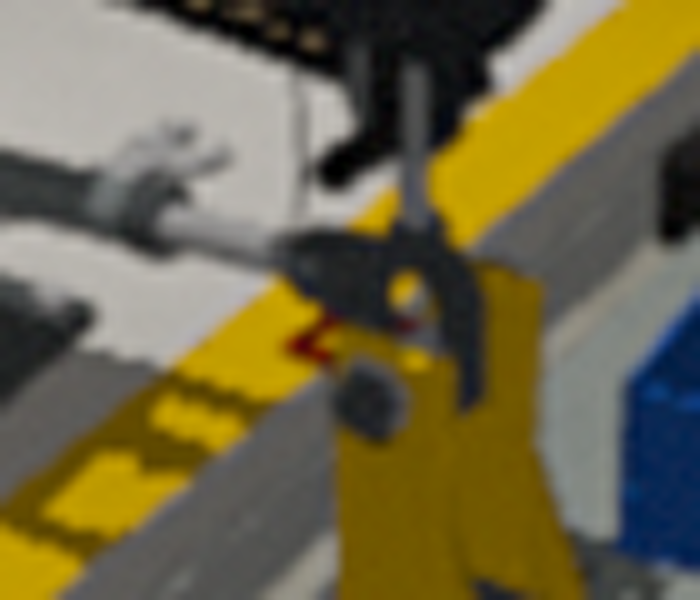

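```bash
python3 -m handwheel '[[0,-0.1,0.4,0,255],[0,0,0.4,0,255],[0,0.1,0.4,0,255],[0,0.1,0.4,0,255],[0,0.15,0.4,0,255]]'
python3 -m handwheel '[[0,0.1,0.4,0,255],[0,0.1,0.3,0,255],[0,0.1,0.2,0,255],[0,0,0,0,255],[0,0,0,0,255]]'
python3 - <<'E'
from h import *
link()
E
```

```text
clock: 11.2
eef_pos: [0.6277, 0.0634, 0.1876]
ee_rot: [0.002, 0.741, 0.672, 0.002]
wrist_force: [4.5, 0.2, 6.6]
grip_width: 0.0142
clock: 11.7
eef_pos: [0.6312, 0.0631, 0.1787]
ee_rot: [0.002, 0.741, 0.672, 0.002]
wrist_force: [7.8, -0.7, 4.7]
grip_width: 0.0141
L 0.2452 pitch 5.86 yaw -5.55 F [ 7.8 -0.7  4.7]
```

```bash
python3 -m handwheel '[[0,0.15,0.1,0,255],[0,0,0,0,255],[0,0,0,0,255]]'
python3 -m handwheel '[[0,0,0,0,0],[0,0,0,0,0],[0,0,0,0,0],[0,0,0,0,0],[0,0,0,0,0]]'
python3 -m handwheel '[[0,0,0,0,0],[0,0,0,0,0],[0,0,0,0,0]]'
```

```text
clock: 12.0
eef_pos: [0.6316, 0.0631, 0.1785]
ee_rot: [0.001, 0.74, 0.672, 0.002]
wrist_force: [0.9, 0.9, 9.6]
grip_width: 0.0142
clock: 12.5
eef_pos: [0.6307, 0.0629, 0.1751]
ee_rot: [-0.0, 0.741, 0.672, -0.0]
wrist_force: [-0.1, -0.4, 0.5]
grip_width: 0.0845
clock: 12.8
eef_pos: [0.6309, 0.0629, 0.1755]
ee_rot: [-0.0, 0.741, 0.672, -0.0]
wrist_force: [0.0, -0.5, -0.4]
grip_width: 0.0852
```

```bash
python3 -m handwheel '[[0,0,-1.5,0,0],[0,0,-3,0,0],[0,0,-4,0,0],[0,0,-4,0,0],[0,0,0,0,0]]'
python3 - <<'E'
from h import *
s=read_state();save('scene','s10.png');save('wrist','w10.png');save('top','t10.png')
q=cv2.imread('pics/s10.png')[170:230,230:300]; cv2.imwrite('pics/s10z.png',cv2.resize(q,None,fx=10,fy=10,interpolation=cv2.INTER_CUBIC))
print(s['wrist_force'],s['clock'],s['eef_pos'])
E
```

```text
clock: 13.3
eef_pos: [0.6319, 0.0629, 0.3103]
ee_rot: [0.004, 0.741, 0.672, 0.005]
wrist_force: [-0.1, 0.5, 1.2]
grip_width: 0.0855
[-0.06016317  0.53109297  1.24691628] 13.3 [0.63188127 0.06293052 0.3102982 ]
```

View pics/s10z.png

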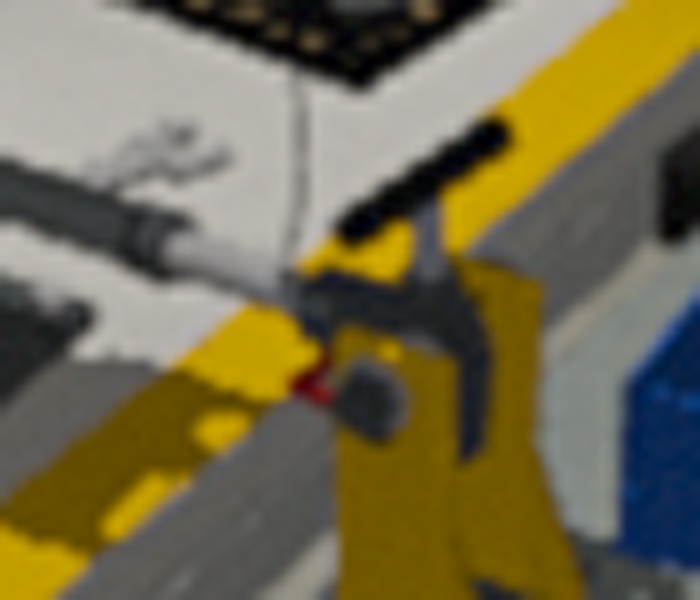

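View pics/w10.png

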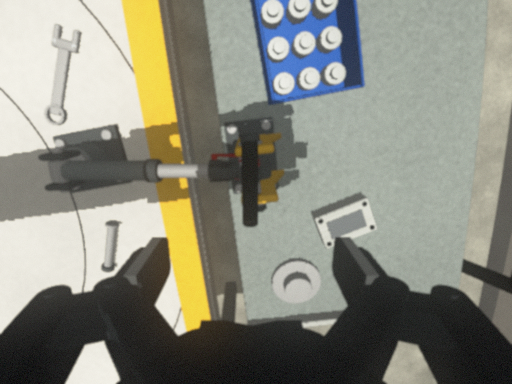

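View pics/t10.png

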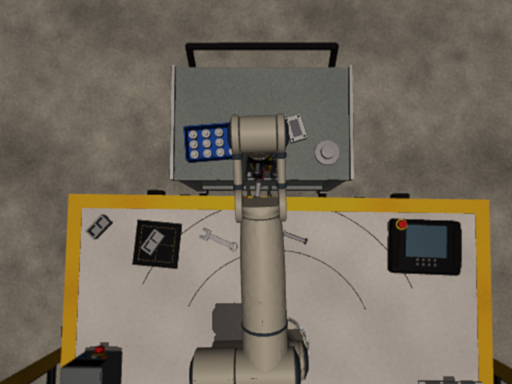

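The hook sits as it did when pressed home, with the lip tip at about (470,450) in both zooms. The latch tail is shut at (310,385), the gripper is clear, and no bystander appears to have moved. I'll hand it in.

```bash
python3 -m handwheel '[[0,0,0,0,0],[0,0,0,0,0],[0,0,0,0,0]]'; python3 -c "
from rig import *
print(finish_job())"
```

```text
clock: 13.75
eef_pos: [0.6307, 0.0629, 0.2993]
ee_rot: [-0.001, 0.741, 0.672, -0.001]
wrist_force: [-0.8, 0.7, -0.3]
grip_width: 0.0852
the job is handed in; nothing more can be done
None
```

The cart is hitched and the job was handed in at 13.75 s; no verdict is reported.

- **Press home:** I gripped the T-bar, swung the link over the bracket and pressed the hook down until it stopped hard, with about 21 N at the wrist.
- **Latch shut:** The latch's red tail returned to its shut position. On the way in, at about the same height, it had been swung out of sight.
- **Tug:** Pulled upwards, the hook stopped about 19.6 mm above home, and the wrist force then rose to about 23 N. The link's own 4 to 7 N is part of that.
- **Set down:** I lowered the hook back onto the pin, released it and moved clear. The last pictures show the hook where it was when pressed home, the latch tail shut, the gripper free and no bystander visibly moved.

**One disagreement:** from the gripper position I worked out the hook seat at about 109 mm above the cart's origin when home. That is over the 108 mm limit, and the pin can be at most 104 mm up. The scene image put the seat at roughly 99 mm, give or take 3 mm, and I think the gripper figure is off because I assumed how high the bar sat in the fingers. I did not measure it again after letting go.

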